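Open the child-safe locker by its number wheels

TASK

The lighter and matches are kept in the locked child-safe box on the worktop. Roll its three number wheels so that they read 4 - 7 - 2 from left to right (as you face the box), the figure on the very top of each wheel, level with the black marks, being the one that counts; then push the steel catch fully over to the right, so that the sprung lid rises by itself. Leave the box open with the code still showing and the catch fully over, and do not shift the glass, the timer or the scoop.

Things in the scene. Friction and masses are not known exactly. Their poses are not given: they have to be found in the camera images.
- box: Child-safe locker box, fixed: white steel case 208 (x) x 264 (y) mm, top at z = 90 mm. Origin: centre of its underside, on the worktop; +x away from the robot, +y to the left. The front 84 mm of its top (x -104 to -20) is a flat lock deck with three number wheels and the catch; behind it lies the wooden lid, flush with the deck, hinged at the back.
- wheel_left (a joint): Left number wheel, white, 64 mm diameter, 24 wide; axle along box y at box (-62, 88, 78) mm; stands 20 mm out of the deck. Turns endlessly. Rad: 0 with figure 0 uppermost, +0.628 per figure (4 at 2.513; modulo 10 figures), growing as its top rolls away from the robot (box +x). Clicks into each figure (up to 0.05 N m). A fingertip pressed on the rim (5 to 15 N) and moved along carries it.
- wheel_left_top (a point): Uppermost point of the left wheel's firm rim, mid-width, 110 mm above the worktop: the figure there, level with the small black marks on the deck, is the one that counts. Fixed to the box (does not turn); axes as the box's.
- wheel_mid (a joint): Middle number wheel, white, 64 mm diameter, 24 wide; axle along box y at box (-62, 44, 78) mm; stands 20 mm out of the deck. Turns endlessly. Rad: 0 with figure 0 uppermost, +0.628 per figure (4 at 2.513; modulo 10 figures), growing as its top rolls away from the robot (box +x). Clicks into each figure (up to 0.05 N m). A fingertip pressed on the rim (5 to 15 N) and moved along carries it.
- wheel_mid_top (a point): Uppermost point of the middle wheel's firm rim, mid-width, 110 mm above the worktop: the figure there, level with the small black marks on the deck, is the one that counts. Fixed to the box (does not turn); axes as the box's.
- wheel_right (a joint): Right number wheel, white, 64 mm diameter, 24 wide; axle along box y at box (-62, 0, 78) mm; stands 20 mm out of the deck. Turns endlessly. Rad: 0 with figure 0 uppermost, +0.628 per figure (4 at 2.513; modulo 10 figures), growing as its top rolls away from the robot (box +x). Clicks into each figure (up to 0.05 N m). A fingertip pressed on the rim (5 to 15 N) and moved along carries it.
- wheel_right_top (a point): Uppermost point of the right wheel's firm rim, mid-width, 110 mm above the worktop: the figure there, level with the small black marks on the deck, is the one that counts. Fixed to the box (does not turn); axes as the box's.
- catch_grip (a point): Middle of the top of the steel catch, a thumb piece 34 (x) x 14 (y) x 18 mm high, standing on the deck to the right of the wheels (box x = -62, y = -64 mm at the start; the gap to the right wheel is 45 mm). Moves with the catch; axes as the box's.
- catch (a joint): Slide of the catch, m: 0 locked, 0.026 fully over to the right (box -y). It takes about 2 N, and stays where it is left. Until all three figures of the code are uppermost, it stops solidly after 2 to 3 mm.
- lid (a joint): Lid, rad: 0 shut, about 1.35 fully up. A spring lifts it by itself, in 2 to 3 s, once the catch is fully over; locked, it cannot be lifted. Lid 264 (y) x 123 (x) x 10 mm, no handle.
- glass: Upturned drinking glass, 81 mm diameter, 91 mm high; bystander. Origin: centre of its underside.
- egg_timer: Round red and white kitchen timer, 67 mm diameter, 58 mm high; bystander. Origin: centre of its underside.
- scoop: Black coffee scoop, 70 x 37 x 25 mm; bystander. Origin: under its middle, on the worktop.

How it is judged:
By the outcome, as a careful person would: the job done as asked, in the order asked, and still so for the second after the job is handed in, with the robot touching nothing.
It also fails if it takes over 72 s, if anything falls off the work surface, if the arm or the gripper's body presses on something with over 40 N, if the wrist force passes 120 N, or if a joint passes its speed limit or range.

ROBOT

A 6-joint arm with a two-finger parallel gripper is mounted at the origin on a cart in front of the work surface, level with it; the furniture and walls round the work are solid. World frame = base frame: x ahead of the robot, y to its left, z up, the work surface at z = 0. Lengths are in mm, angles in rad, forces in N, time in s.
With the tool pointing down it reaches from about 300 to 775 mm from the base axis. Payload 14.6 kg.
Tool frame: the origin (TCP) lies midway between the tips of the shut fingers; the grasp point (between the pads) lies behind it (manip.grip_depth is the z of the grasp point in the tool frame, in mm); z points along the fingers, y is the line along which they close (so a half turn about z gives the same grasp; the last joint's range is limited). The gripper opens to 94 mm and grips with 3 to 60 N. Pads are 16 mm wide; open, the fingers measure 119 mm over their backs; the gripper's body (75 mm by 177 mm) begins 78 mm behind the grasp point.
Start: joints at [-1.295, 0.3, 1.521, -0, 1.321, -0.067], TCP at [184.862, -517.992, 205.446] pointing down, gripper open.
Joint ranges: [-3.03, 3.03], [-0.79, 2.21], [0.23, 2.52], [-1.04, 4.18], [0, 3.07], [-2.55, 2.55]. Speed limits (rad/s): [2.22, 2.22, 2.57, 3.14, 3.14, 3.14].

INTERFACE

Orientations are given as [roll, pitch, yaw] about the fixed x, y, z axes, in that order (R = Rz(yaw) Ry(pitch) Rx(roll)).
In Python, from cell import manip gives the robot as it stands.
- The arm moves only by the shell command python3 nudge.py [OPENING] [FORCE], which reads ROWS from standard input. ROWS is a JSON list of rows, 1 to 5 of them, each an object with the fields dx, dy, dz (the shift in mm), wx, wy, wz (a rotation vector in rad); a field left out counts as zero; each row is the pose to reach, as a shift and turn from the pose commanded when the command began, along the tool's axes at that moment; what a row does not reach only later rows make up. A row lasts 1/10 s, in which the tool goes at most 50 mm and 0.15 rad, less where a joint would pass 70% of its speed; a pose out of reach is approached as far as the arm can. OPENING is the finger opening in mm, set as the command begins (- or left out keeps the last). The fingers move at their own pace and stop on an object; FORCE is the grip in N (left out, the last holds). Time passes only in rows, so rows that do not move let the fingers close. It prints the time, the measured TCP pose, the force, the opening and the grip force at its end. Input that does not fit is refused with a message, and nothing moves.
- manip.read_state(): the state, without advancing time (a new reading comes with each control period).
- manip.camera(name): name is "side" or "top" or "wrist"; returns (picture, depth): 480x640x3 uint8, red, green, blue; 480x640 float32, mm along the optical axis (not along the pixel's ray), 0 where there is no reading.
- manip.camera_info(name): a dict with "K" (3x3 intrinsics, pixels), "rvec" (rotation vector, rad) and "tvec" (3), from world to camera coordinates, as OpenCV has them; the wrist camera has in their place "mount" (4x4, takes a point from camera to tool coordinates, whose origin is the TCP and whose axes are the flange's). Camera axes: x right, y down, z forward; pixel columns grow to the right and rows downward; lengths in mm; the calibration is good to about 2 mm. The wrist camera is an equidistant fisheye: a pixel r from the principal point sees the ray r / f radians off the axis. A picture is of the moment at which its call begins: read the wrist's pose just before it. camera_info takes no time and is no camera call.
- manip.sign_off(): hands the job in; it is judged then, once.
The state is a dict: "clock": time; "joints": joint angles; "qd": joint speeds; "effort": joint torques, N m; "eef_pos": TCP position; "eef_rot": TCP orientation; "wrist_force": force on the tool from outside, world axes, zero at the start; "moment": the same for the moment, N m; "finger_gap": finger opening in mm; "finger_force": force on a finger pad.
Only numpy, scipy, OpenCV 4.12 (cv2) and the standard library are available. Lean on these libraries where they do the work, as an engineer would, in place of code of your own. Each camera call takes 0.05 s, during which the arm holds its last target. There are 200 camera calls.

## Working session

There is one attempt and no reset: what is moved stays moved. The work goes in short steps, Python scripts to look and compute and a shell command to move; the robot and the scene stay as the last step left them, time stands still between calls to the robot, and variables do not carry over. Pictures are saved under pics/ and viewed, at most 10 in all, crops included, and the job is handed in when it is done.

```bash
ls; mkdir -p pics; python3 - <<'E'
from cell import manip
import cv2,numpy as np
ims=[]
for n in("top","side"):
    p,d=manip.camera(n); cv2.imwrite(f'pics/{n}0.png',p[...,::-1]); np.save(f'pics/{n}0d.npy',d)
    i=manip.camera_info(n); print(n,{k:np.round(v,3).tolist() for k,v in i.items()})
i=manip.camera_info("wrist");print(i)
print(manip.read_state(),manip.grip_depth)
E
```

```text
cell.py
nudge.py
pics
top {'K': [[478.976, 0.0, 314.675], [0.0, 478.976, 242.711], [0.0, 0.0, 1.0]], 'rvec': [2.128, -2.19, 0.143], 'tvec': [106.532, 534.832, 877.128]}
side {'K': [[598.751, 0.0, 320.083], [0.0, 598.751, 242.776], [0.0, 0.0, 1.0]], 'rvec': [0.706, -2.532, 1.251], 'tvec': [500.614, 203.019, 1056.235]}
{'K': array([[371.64829954,   0.        , 319.38437136],
       [  0.        , 371.64829954, 233.05131357],
       [  0.        ,   0.        ,   1.        ]]), 'mount': array([[ 5.08056538e-05, -9.57651434e-01, -2.87930076e-01,
         8.50379573e+01],
       [ 9.99999903e-01,  1.74793777e-04, -4.04910330e-04,
         6.61467316e-01],
       [ 4.38091344e-04, -2.87930027e-01,  9.57651350e-01,
        -1.78814195e+02],
       [ 0.00000000e+00,  0.00000000e+00,  0.00000000e+00,
         1.00000000e+00]])}
{'clock': 0.1, 'joints': array([-1.29461899e+00,  3.00442156e-01,  1.52152196e+00,  1.46531337e-05,
        1.32068488e+00, -6.66225930e-02]), 'qd': array([-0.00144021, -0.00206813, -0.00293696, -0.0005689 ,  0.00239412,
       -0.00102526]), 'effort': array([ 5.12669612e-04, -5.32643187e+01, -3.53284550e+01,  7.08756829e-02,
        2.34775501e-02, -4.04637638e-05]), 'eef_pos': array([ 184.7943362 , -517.7781954 ,  204.92721146]), 'eef_rot': array([-3.14053960e+00, -8.44858600e-05,  3.42796254e-01]), 'wrist_force': array([-0.01369381,  0.92161492,  0.04309279]), 'moment': array([-0.01164968, -0.02765476,  0.03889075]), 'finger_force': 0.0, 'finger_gap': 94.21568422867101} -18.8
```

View pics/top0.png

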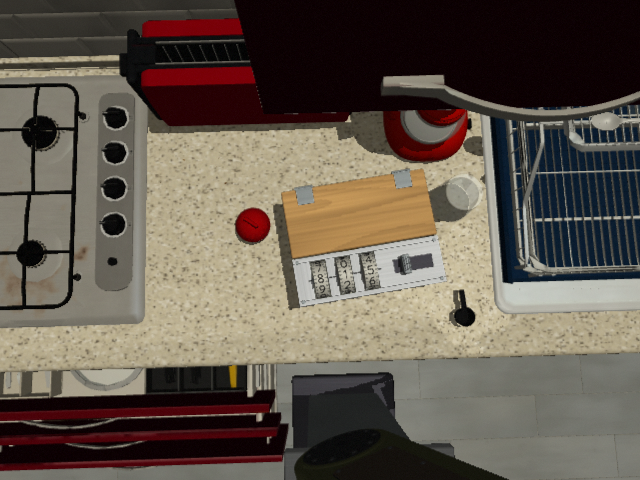

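View pics/side0.png

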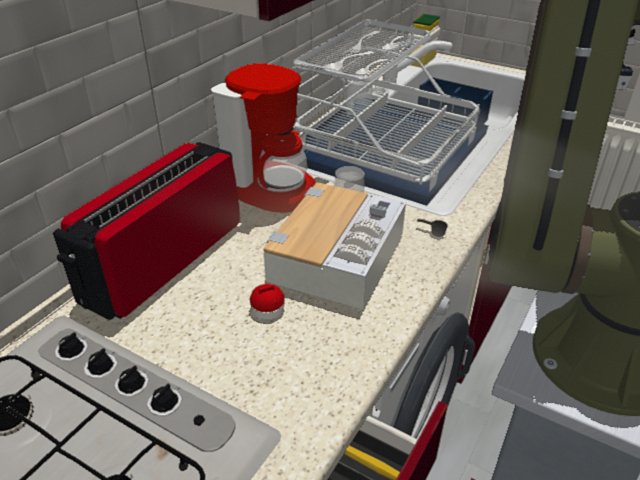

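The top view shows the box, with the lid around (360,215) and the wheels near (320,278), (345,274) and (371,270). The catch is near (405,264), the glass at (463,193), the timer at (252,225) and the scoop at (463,312). The side view confirms this layout. Next I'll measure the box pose and zoom in on the wheels.

```bash
cat > h.py <<'E'
from cell import manip
import cv2,numpy as np
def ray(n,uv,z):
    i=manip.camera_info(n);R=cv2.Rodrigues(np.array(i['rvec'],float))[0];t=np.array(i['tvec'],float)
    K=np.array(i['K']);uv=np.atleast_2d(uv).astype(float)
    d=np.c_[uv,np.ones(len(uv))]@np.linalg.inv(K).T@R; c=-R.T@t
    return c+d*((z-c[2])/d[:,2])[:,None]
def proj(n,P):
    i=manip.camera_info(n)
    return cv2.projectPoints(np.atleast_2d(P).astype(float),np.array(i['rvec'],float),np.array(i['tvec'],float),np.array(i['K']),None)[0][:,0]
E
python3 - <<'E'
from h import *
for n,roi in(("top",(270,160,460,320)),("side",(255,175,410,280))):
    im=cv2.imread(f'pics/{n}0.png');h=cv2.cvtColor(im,cv2.COLOR_BGR2HSV)
    m=cv2.inRange(h,(8,90,110),(24,255,255));q=np.zeros_like(m);x0,y0,x1,y1=roi;q[y0:y1,x0:x1]=m[y0:y1,x0:x1]
    q=cv2.morphologyEx(q,cv2.MORPH_OPEN,np.ones((3,3)))
    c=max(cv2.findContours(q,0,2)[0],key=cv2.contourArea)
    w=ray(n,c[:,0],90)[:,:2].astype(np.float32)
    r=cv2.minAreaRect(w);print(n,r,cv2.boxPoints(r).tolist(), np.load(f'pics/{n}0d.npy')[215,360] if n=='top' else '')
im=cv2.imread('pics/top0.png')[225:315,280:450]
cv2.imwrite('pics/z.png',cv2.resize(im,None,fx=4.6,fy=4.6,interpolation=cv2.INTER_CUBIC))
E
```

```text
top ((583.18017578125, 11.930442810058594), (121.9098129272461, 262.9219665527344), 8.118749618530273) [[504.27056884765625, 133.46548461914062], [541.4017944335938, -126.82134246826172], [662.0897827148438, -109.60459899902344], [624.9585571289062, 150.68222045898438]] 861.51086
side ((583.2601928710938, 12.1856689453125), (123.98053741455078, 270.1774597167969), 8.137883186340332) [[502.77154541015625, 137.13900756835938], [541.0167846679688, -130.31784057617188], [663.7488403320312, -112.76766967773438], [625.5036010742188, 154.68917846679688]]
```

View pics/z.png

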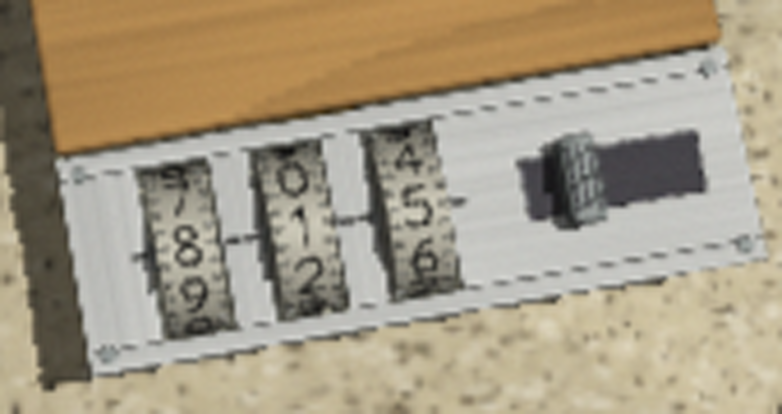

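The two views agree on the lid to 0.3 mm in position and 0.02° in yaw, and its measured size matches the one given. That puts the box origin at about (541, 6) with yaw 0.142. The crop reads 8-1-5, with the 8 at (187,247), the 1 at (300,228) and the 5 at (417,208), so the wheels need -4, -4 and -3 figures with their tops rolling toward the robot. I'll move above the left wheel.

```bash
cat >> h.py <<'E'
O=np.array([541.1,6.0,0]);YAW=0.1417
Rb=cv2.Rodrigues(np.array([0,0,YAW]))[0]
def world(p): return O+Rb@np.array(p,float)
def box(P): return Rb.T@(np.array(P)-O)
E
echo '[{"dx": 20,"dy": -20,"dz": 2},{"dx": 52,"dy": -53,"dz": 5},{"dx": 85,"dy": -86,"dz": 8},{"dx": 118,"dy": -119,"dz": 11},{"dx": 150,"dy": -152,"dz": 15}]' | python3 nudge.py 0 30
echo '[{"dx": 33,"dy": -33,"dz": 3},{"dx": 66,"dy": -66,"dz": 6},{"dx": 99,"dy": -99,"dz": 9},{"dx": 132,"dy": -132,"dz": 12},{"dx": 160,"dy": -160,"dz": 15}]' | python3 nudge.py
echo '[{"dx": 33,"dy": -33,"dz": 3,"wz": 0.04},{"dx": 66,"dy": -66,"dz": 6,"wz": 0.08},{"dx": 99,"dy": -99,"dz": 9,"wz": 0.12},{"dx": 132,"dy": -132,"dz": 12,"wz": 0.16},{"dx": 158,"dy": -160,"dz": 15,"wz": 0.201}]' | python3 nudge.py
python3 - <<'E'
from h import *
s=manip.read_state();print(box(s['eef_pos']),s['eef_rot'],s['wrist_force'],s['finger_gap'])
p,d=manip.camera("wrist");cv2.imwrite('pics/w1.png',p[...,::-1])
print([proj("top",world((-62,y,110))).round(1).tolist() for y in(88,44,0)])
E
```

```text
clock: 0.6
eef_pos: [275.4, -322.6, 190.2]
eef_rot: [-3.141, -0.0, 0.342]
wrist_force: [0.6, -0.5, 0.3]
finger_gap: 57.7
finger_force: 0.0
clock: 1.1
eef_pos: [372.4, -117.9, 175.4]
eef_rot: [3.141, -0.0, 0.343]
wrist_force: [1.6, -1.0, 0.4]
finger_gap: 17.5
finger_force: 0.0
clock: 1.6
eef_pos: [467.4, 86.2, 160.1]
eef_rot: [-3.142, 0.0, 0.141]
wrist_force: [0.6, -0.3, 0.5]
finger_gap: 0.5
finger_force: 0.0
[-61.58618959  89.79285585 160.10552402] [-3.14154342e+00  1.88118375e-04  1.41053887e-01] [ 0.64325216 -0.32304955  0.49306984] 0.5424137546361142
[[[320.0, 277.5]], [[345.1, 273.2]], [[370.1, 268.8]]]
```
View pics/w1.png

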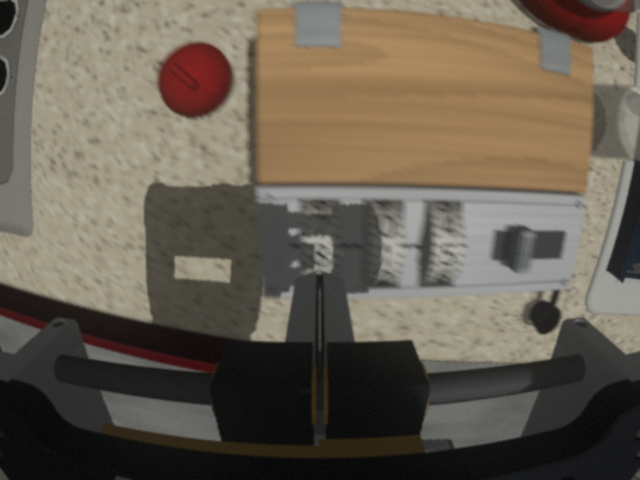

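The wrist view shows the shut fingers at (320,290), right over the left wheel, with the catch at (515,245). The top points project onto 8, 1 and 5, which confirms the reading. I'll go down to where the stroke starts.

```bash

echo '[{"dx": 10,"dy": 1,"dz": 15},{"dx": 20,"dy": 2,"dz": 35},{"dx": 20,"dy": 2,"dz": 47},{"dx": 20,"dy": 2,"dz": 49}]' | python3 nudge.py
echo '[{"dz": 2},{"dz": 3.5},{"dz": 3.5}]' | python3 nudge.py
echo '[{"dz": 1},{"dz": 1}]' | python3 nudge.py
```

```text
clock: 2.05
eef_pos: [486.0, 84.5, 109.9]
eef_rot: [-3.141, 0.003, 0.142]
wrist_force: [-0.3, 0.5, -0.4]
finger_gap: 0.3
finger_force: 0.0
clock: 2.35
eef_pos: [487.1, 84.6, 108.5]
eef_rot: [3.142, -0.001, 0.142]
wrist_force: [0.1, 1.3, -0.5]
finger_gap: 0.5
finger_force: 0.0
clock: 2.55
eef_pos: [487.3, 84.7, 107.4]
eef_rot: [3.142, -0.001, 0.142]
wrist_force: [0.7, 0.3, 2.7]
finger_gap: 0.5
finger_force: 1.4
```

```bash

echo '[{"dz": 1},{"dz": 1}]' | python3 nudge.py
echo '[{"dx": -4,"dz": 0.1},{"dx": -8,"dz": -0.8},{"dx": -12,"dz": -1.2},{"dx": -16,"dz": -1.2},{"dx": -20,"dz": -1.2}]' | python3 nudge.py
echo '[{"dx": -4},{"dx": -8},{"dx": -12,"dz": 0.4},{"dx": -16,"dz": 1.2},{"dx": -20,"dz": 2.2}]' | python3 nudge.py
```

```text
clock: 2.75
eef_pos: [487.8, 84.7, 106.8]
eef_rot: [3.141, -0.002, 0.142]
wrist_force: [1.4, -0.0, 7.9]
finger_gap: 0.4
finger_force: 3.4
clock: 3.25
eef_pos: [469.1, 82.1, 109.7]
eef_rot: [3.141, -0.006, 0.142]
wrist_force: [-0.7, -0.0, 24.2]
finger_gap: 0.8
finger_force: 11.8
clock: 3.75
eef_pos: [448.4, 79.2, 107.0]
eef_rot: [3.141, -0.004, 0.142]
wrist_force: [-4.7, -0.9, 20.1]
finger_gap: 0.4
finger_force: 10.2
```

```bash

echo '[{"dx": -5,"dz": -10},{"dx": -20,"dz": -30},{"dx": -60,"dz": -50},{"dx": -100,"dz": -60}]' | python3 nudge.py
cat >> h.py <<'E'
def crop(name):
    p,_=manip.camera("top");q=p[225:315,280:450,::-1]
    cv2.imwrite(f'pics/{name}.png',cv2.resize(q,None,fx=4.6,fy=4.6,interpolation=cv2.INTER_CUBIC))
E
python3 -c "
from h import *;crop('t1')"
```

```text
clock: 4.15
eef_pos: [347.6, 64.8, 166.0]
eef_rot: [3.142, -0.001, 0.142]
wrist_force: [0.3, -0.8, 0.4]
finger_gap: 0.4
finger_force: 0.0
```

View pics/t1.png

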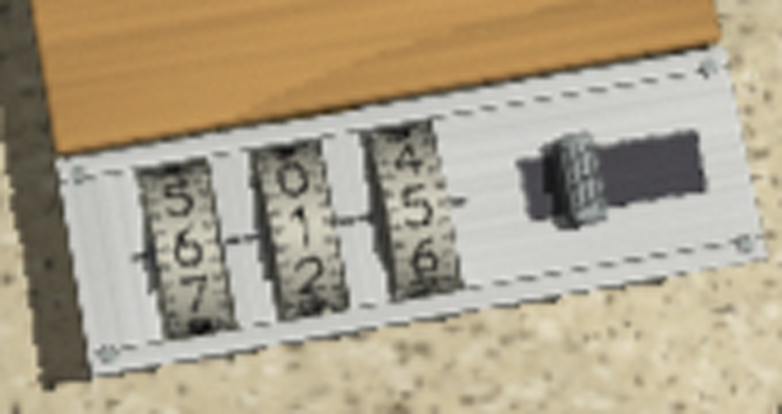

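The left wheel now reads 6 at (187,247), so one stroke is exactly two figures. I'll repeat the same stroke on the left wheel, then do two on the middle one, pressing slightly less.

```bash

echo '[{"dx": 48,"dy": -1,"dz": 20},{"dx": 96,"dy": -2,"dz": 34},{"dx": 140,"dy": -2,"dz": 38},{"dx": 141,"dy": -2,"dz": 50},{"dx": 141,"dy": -2,"dz": 56}]' | python3 nudge.py
echo '[{"dz": 2.5},{"dz": 2.5}]' | python3 nudge.py
echo '[{"dx": -4,"dz": -0.2},{"dx": -8,"dz": -1.2},{"dx": -12,"dz": -1.7},{"dx": -16,"dz": -1.8},{"dx": -20,"dz": -1.8}]' | python3 nudge.py
echo '[{"dx": -4},{"dx": -8},{"dx": -12,"dz": 0.4},{"dx": -16,"dz": 1.2},{"dx": -20,"dz": 2.2}]' | python3 nudge.py
echo '[{"dx": -5,"dz": -10},{"dx": -5,"dy": 22,"dz": -25},{"dx": 20,"dy": 44,"dz": -25},{"dx": 40,"dy": 44,"dz": -16},{"dx": 40,"dy": 44,"dz": -3}]' | python3 nudge.py
```

```text
clock: 4.7
eef_pos: [487.2, 86.8, 107.4]
eef_rot: [-3.142, 0.003, 0.142]
wrist_force: [1.2, 0.1, 3.6]
finger_gap: 0.6
finger_force: 2.4
clock: 4.9
eef_pos: [487.3, 86.8, 107.2]
eef_rot: [3.142, -0.001, 0.142]
wrist_force: [1.3, 0.5, 1.9]
finger_gap: 0.4
finger_force: 1.6
clock: 5.4
eef_pos: [467.8, 84.0, 110.0]
eef_rot: [3.142, -0.003, 0.142]
wrist_force: [1.9, 0.9, 11.3]
finger_gap: 0.3
finger_force: 5.8
clock: 5.9
eef_pos: [447.6, 81.1, 107.5]
eef_rot: [3.142, -0.002, 0.142]
wrist_force: [-0.5, -0.4, 8.9]
finger_gap: 0.4
finger_force: 4.3
clock: 6.4
eef_pos: [495.0, 42.9, 109.8]
eef_rot: [3.141, -0.002, 0.141]
wrist_force: [0.2, 0.3, -0.5]
finger_gap: 0.9
finger_force: 0.0
```

```bash

echo '[{"dz": 3},{"dz": 3.3},{"dz": 3.3}]' | python3 nudge.py
echo '[{"dx": -4,"dz": -0.2},{"dx": -8,"dz": -1.2},{"dx": -12,"dz": -1.7},{"dx": -16,"dz": -1.8},{"dx": -20,"dz": -1.8}]' | python3 nudge.py
echo '[{"dx": -4},{"dx": -8},{"dx": -12,"dz": 0.4},{"dx": -16,"dz": 1.2},{"dx": -20,"dz": 2.2}]' | python3 nudge.py
echo '[{"dx": -5,"dz": -10},{"dx": -20,"dz": -30},{"dx": -60,"dz": -50},{"dx": -100,"dz": -60}]' | python3 nudge.py
python3 -c "
from h import *;crop('t2')"
```

```text
clock: 6.7
eef_pos: [493.7, 43.3, 106.7]
eef_rot: [3.141, -0.002, 0.142]
wrist_force: [3.7, -2.2, 7.2]
finger_gap: 0.3
finger_force: 3.7
clock: 7.2
eef_pos: [474.4, 40.4, 109.8]
eef_rot: [3.14, -0.004, 0.142]
wrist_force: [2.9, -3.6, 19.1]
finger_gap: 0.4
finger_force: 9.7
clock: 7.7
eef_pos: [453.8, 37.5, 107.0]
eef_rot: [3.141, -0.002, 0.142]
wrist_force: [-4.1, -2.6, 15.3]
finger_gap: 0.6
finger_force: 7.7
clock: 8.1
eef_pos: [353.3, 23.6, 166.1]
eef_rot: [-3.142, -0.0, 0.143]
wrist_force: [0.2, -0.0, 0.5]
finger_gap: 0.6
finger_force: 0.0
```

View pics/t2.png

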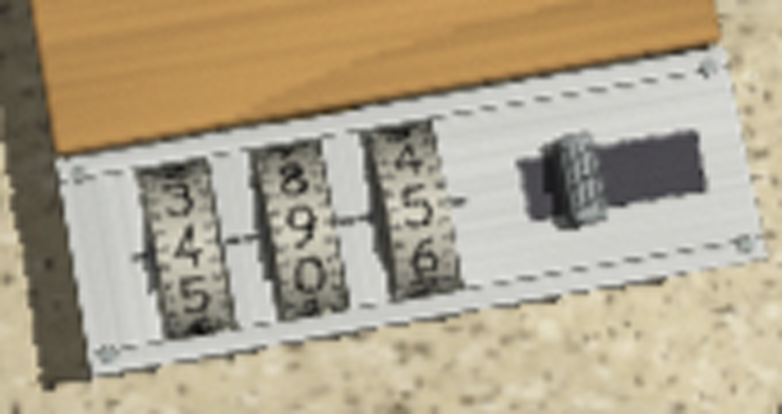

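The top row now reads 4-9-5: the left wheel is done and the middle one needs one more stroke. After that I'll give the right wheel a two-figure stroke and then a one-figure stroke.

```bash

echo '[{"dx": 48,"dz": 20},{"dx": 96,"dz": 34},{"dx": 140,"dz": 38},{"dx": 140,"dz": 52},{"dx": 140,"dz": 57}]' | python3 nudge.py
echo '[{"dz": 2.3},{"dz": 2.3}]' | python3 nudge.py
echo '[{"dx": -4,"dz": -0.2},{"dx": -8,"dz": -1.2},{"dx": -12,"dz": -1.8},{"dx": -16,"dz": -1.9},{"dx": -20,"dz": -1.9}]' | python3 nudge.py
echo '[{"dx": -4},{"dx": -8},{"dx": -12,"dz": 0.4},{"dx": -16,"dz": 1.2},{"dx": -20,"dz": 2.2}]' | python3 nudge.py
echo '[{"dx": -5,"dz": -10},{"dx": -5,"dy": 22,"dz": -25},{"dx": 20,"dy": 44,"dz": -25},{"dx": 40,"dy": 44,"dz": -16},{"dx": 40,"dy": 44,"dz": -3}]' | python3 nudge.py
echo '[{"dz": 2.7},{"dz": 2.9},{"dz": 2.9}]' | python3 nudge.py
echo '[{"dx": -4,"dz": -0.2},{"dx": -8,"dz": -1.2},{"dx": -12,"dz": -1.8},{"dx": -16,"dz": -1.9},{"dx": -20,"dz": -1.9}]' | python3 nudge.py
echo '[{"dx": -4},{"dx": -8},{"dx": -12,"dz": 0.4},{"dx": -16,"dz": 1.2},{"dx": -20,"dz": 2.2}]' | python3 nudge.py
echo '[{"dx": -5,"dz": -10},{"dz": -20},{"dx": 30,"dz": -20},{"dx": 30,"dz": -13},{"dx": 30,"dz": -7}]' | python3 nudge.py
```

```text
clock: 8.65
eef_pos: [492.9, 43.6, 107.0]
eef_rot: [-3.141, 0.003, 0.142]
wrist_force: [4.6, 1.2, 12.1]
finger_gap: 0.8
finger_force: 6.9
clock: 8.85
eef_pos: [493.4, 43.5, 107.1]
eef_rot: [-3.141, -0.001, 0.142]
wrist_force: [1.6, 1.5, 4.5]
finger_gap: 0.4
finger_force: 2.3
clock: 9.35
eef_pos: [473.7, 40.7, 109.9]
eef_rot: [-3.141, -0.003, 0.142]
wrist_force: [2.3, 3.6, 11.7]
finger_gap: 0.5
finger_force: 6.0
clock: 9.85
eef_pos: [453.5, 37.8, 107.4]
eef_rot: [-3.141, -0.002, 0.142]
wrist_force: [-0.6, 1.9, 8.7]
finger_gap: 0.6
finger_force: 4.1
clock: 10.35
eef_pos: [501.1, -0.6, 109.7]
eef_rot: [3.141, -0.002, 0.141]
wrist_force: [0.1, 0.4, -0.5]
finger_gap: 0.4
finger_force: 0.0
clock: 10.65
eef_pos: [499.8, -0.3, 106.9]
eef_rot: [3.141, -0.002, 0.142]
wrist_force: [3.5, -2.3, 6.7]
finger_gap: 0.0
finger_force: 3.3
clock: 11.15
eef_pos: [480.3, -3.2, 109.8]
eef_rot: [3.14, -0.004, 0.142]
wrist_force: [2.2, -2.1, 17.3]
finger_gap: 0.6
finger_force: 8.3
clock: 11.65
eef_pos: [459.8, -6.0, 107.1]
eef_rot: [3.14, -0.002, 0.142]
wrist_force: [-3.0, -2.4, 11.9]
finger_gap: 0.4
finger_force: 6.3
clock: 12.15
eef_pos: [490.0, -1.5, 112.2]
eef_rot: [-3.141, 0.001, 0.142]
wrist_force: [-0.4, -0.3, -0.3]
finger_gap: 0.5
finger_force: 0.0
```

```bash

echo '[{"dz": 3.5},{"dz": 4.2},{"dz": 4.2}]' | python3 nudge.py
echo '[{"dx": -4},{"dx": -8},{"dx": -12},{"dx": -16},{"dx": -20,"dz": 0.1}]' | python3 nudge.py
echo '[{"dx": -4,"dz": -10},{"dx": -20,"dz": -30},{"dx": -60,"dz": -50},{"dx": -100,"dz": -60}]' | python3 nudge.py
python3 -c "
from h import *;crop('t3')
s=manip.read_state();print(box(s['eef_pos']))"
```

```text
clock: 12.45
eef_pos: [490.5, -1.5, 109.4]
eef_rot: [-3.141, -0.002, 0.142]
wrist_force: [0.1, 1.8, 10.0]
finger_gap: 0.5
finger_force: 5.7
clock: 12.95
eef_pos: [470.8, -4.3, 109.7]
eef_rot: [3.142, -0.003, 0.142]
wrist_force: [-1.4, 2.1, 15.0]
finger_gap: 0.5
finger_force: 7.4
clock: 13.35
eef_pos: [370.0, -18.7, 169.2]
eef_rot: [3.141, -0.0, 0.142]
wrist_force: [-0.8, -0.3, 1.2]
finger_gap: 0.5
finger_force: 0.0
[-1.76809753e+02  3.53204701e-02  1.69918770e+02]
```

View pics/t3.png

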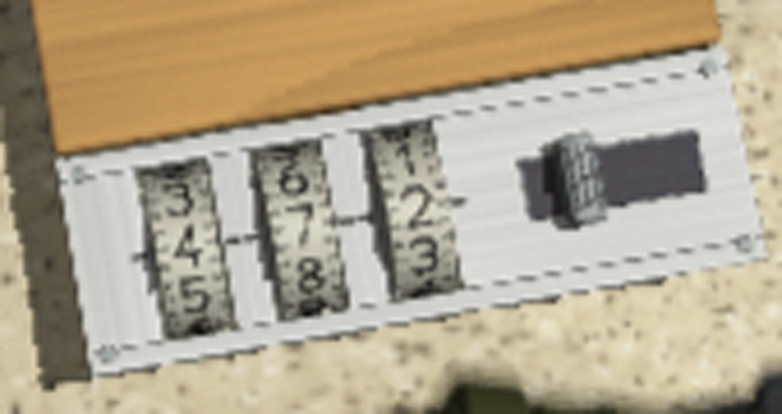

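The wheels read 4-7-2, with the catch still at (580,180). Next I'll go to the gap left of the catch and push it over.

```bash

echo '[{"dx": 40,"dy": 12,"dz": 10},{"dx": 80,"dy": 25,"dz": 25},{"dx": 112,"dy": 35,"dz": 40},{"dx": 112,"dy": 35,"dz": 60},{"dx": 112,"dy": 35,"dz": 73}]' | python3 nudge.py
echo '[{"dy": 3},{"dy": 6},{"dy": 9},{"dy": 12},{"dy": 15}]' | python3 nudge.py
python3 -c "
from h import *
s=manip.read_state();print(box(s['eef_pos']))"
```

```text
clock: 13.9
eef_pos: [486.5, -37.5, 93.6]
eef_rot: [-3.141, 0.003, 0.142]
wrist_force: [-0.6, 0.5, 1.8]
finger_gap: 0.4
finger_force: 0.0
clock: 14.4
eef_pos: [489.7, -52.5, 96.0]
eef_rot: [-3.142, -0.001, 0.142]
wrist_force: [-0.1, 2.6, 2.2]
finger_gap: 0.5
finger_force: 1.4
[-59.11733622 -50.61866807  96.01543427]
```

```bash

echo '[{"dx": -2,"dy": 4},{"dx": -3,"dy": 8},{"dx": -3,"dy": 12},{"dx": -3,"dy": 16},{"dx": -3,"dy": 18}]' | python3 nudge.py
echo '[{"dy": 2},{"dy": 2}]' | python3 nudge.py
python3 -c "
from h import *
s=manip.read_state();print(box(s['eef_pos']),Rb.T@s['wrist_force'])"
```

```text
clock: 14.9
eef_pos: [489.0, -71.1, 95.2]
eef_rot: [3.142, 0.0, 0.142]
wrist_force: [-0.6, 2.4, 1.9]
finger_gap: 0.4
finger_force: 1.0
clock: 15.1
eef_pos: [489.2, -72.9, 95.1]
eef_rot: [3.141, 0.0, 0.142]
wrist_force: [-0.3, 0.2, -0.3]
finger_gap: 0.3
finger_force: 0.0
[-62.48349049 -70.76454103  95.10538487] [-0.22037029  0.2571363  -0.26402619]
```

```bash

echo '[{"dy": 1.5},{"dy": 3},{"dy": 4},{"dy": 4}]' | python3 nudge.py
python3 -c "
from h import *
s=manip.read_state();print(box(s['eef_pos']),Rb.T@s['wrist_force'])"
```

```text
clock: 15.5
eef_pos: [489.4, -74.2, 95.1]
eef_rot: [-3.137, 0.001, 0.142]
wrist_force: [-3.1, 20.9, 4.6]
finger_gap: 0.2
finger_force: 10.5
[-62.49437278 -72.08745888  95.11948752] [-0.08003127 21.12191674  4.63434848]
```

The catch met a firm stop at 21 N after about the expected travel. I'll back off and check.

```bash

echo '[{"dy": -6},{"dx": -15,"dy": -8,"dz": -3},{"dx": -45,"dy": -8,"dz": -20},{"dx": -85,"dy": -8,"dz": -50},{"dx": -120,"dy": -8,"dz": -80}]' | python3 nudge.py
for i in 1 2 3 4 5; do echo '[{},{},{},{},{}]' | python3 nudge.py|head -1; done
python3 -c "
from h import *
p,_=manip.camera('top');q=p[130:330,230:480,::-1]
cv2.imwrite('pics/t4.png',cv2.resize(q,None,fx=3,fy=3,interpolation=cv2.INTER_CUBIC))"
```

```text
clock: 16.0
eef_pos: [368.1, -85.6, 175.6]
eef_rot: [-3.141, 0.001, 0.142]
wrist_force: [0.5, -0.4, 0.7]
finger_gap: 0.6
finger_force: 0.0
clock: 16.5
clock: 17.0
clock: 17.5
clock: 18.0
clock: 18.5
```

View pics/t4.png

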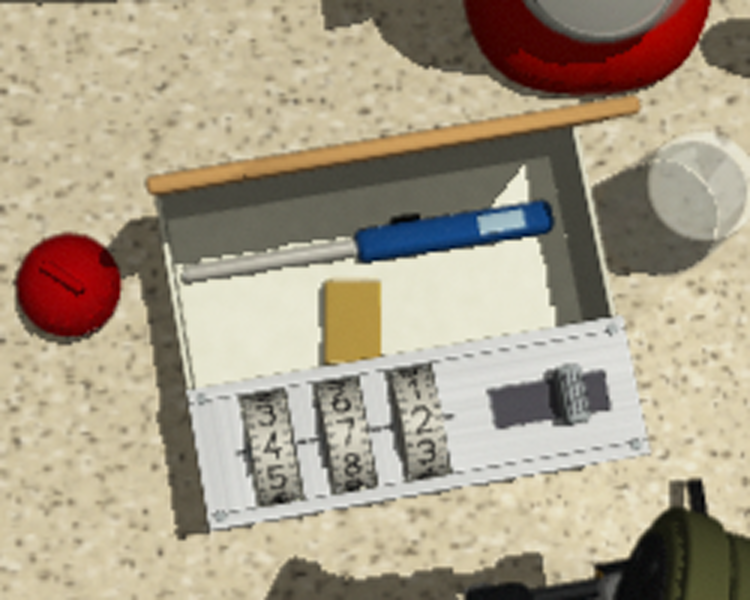

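The lid is fully up, its edge running from (150,185) to (638,103). The wheels read 4-7-2 at (268,450), (347,432) and (423,418), and the catch is over at (570,393), about 25 mm from where it started. The glass and timer are where they were and the robot is clear, so I'll hand it in.

```bash
python3 -c "
from cell import manip
print(manip.sign_off())"
```

```text
the job is handed in; nothing more can be done
None
```

The job is handed in at about 18.6 s: the wheels read 4-7-2, the catch is fully over against its stop and the lid is up; the glass and timer have not moved, and the scoop, hidden by the arm in the last picture, was never approached.

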